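# Clear the needle arm and slide the hen home

### The job

The needle arm hangs across the wooden slideway of the decorating stand. Swing it right back towards the end-stop side until no part of it is over the slideway between the rails any more, and leave it there; then slide the plaster bat, with the clay hen standing on it, along between the rails until the bat rests against the end stop. Keep the bat down on the board and the hen standing in the middle of it, let neither of them touch the needle arm, and do not disturb the other things on the bench.

Things in the scene. Friction and masses are not known exactly. Their poses are not given: they have to be found in the camera images.
- stand: Fixed plywood board 20 mm thick, origin on the bench; in its own axes x -95 to +145, y -250 to +250 mm. Its y runs along the slideway towards the end stop, its x away from the robot. Two wooden rails, 12 mm wide, tops 36 mm above the bench, inner faces at x = -75 and +75 mm, run its length; the slideway between them is open at the -y end.
- home (a point): Centre of the grey wheel head let flush into the plywood near the end stop, on the plywood's top (20 mm above the bench), at x = 0, y = +159 mm of the stand, axes as the stand's. The bat's centre is here when it rests against the end stop, a bar across the slideway with its face at y = +229 mm of the stand, top 50 mm above the bench.
- needle_arm (a joint): Angle of the needle arm about its upright pivot, rad. 0: it points along the stand's -x, square across the slideway; grows as the tip swings towards the end stop (clockwise from above); at 1.57 it lies parallel to the rails, outside the far rail. Range -0.3 to 1.95. Light friction (0.12 N m), stays where it is left.
- pivot (a point): The arm's pivot axis, at the height of the middle of the bar: 85 mm above the bench, at x = +115, y = +30 mm of the stand (40 mm outside the far rail's inner face). A 34 mm hub, its top 100 mm above the bench.
- bar_end (a point): Free end of the arm: a square aluminium bar 16 mm wide and 16 mm high (77 to 93 mm above the bench), 185 mm from pivot to this end. 12 mm short of the end a dark 18 mm holder carries a steel needle that hangs down to 50 mm above the bench.
- bat: Loose round plaster bat (disc) 140 mm across, 18 mm thick, about 0.35 kg, lying on the plywood between the rails near the open end, with 5 mm of play to each rail; origin at the centre of its underside, z up.
- hen: Loose small hen of clay standing on the bat, about 70 mm long, 70 mm wide and 62 mm tall (its top about 100 mm above the bench, so it cannot pass under the arm), about 0.1 kg; origin at the centre of its underside, on top of the bat; z up.
- glaze_jar: Bystander, to be left alone: small white jar 42 mm across and 60 mm tall, standing on the stand's plywood beside the far rail, towards the open end.
- slip_cup: Bystander, to be left alone: grey plastic cup, 80 mm across, 75 mm tall, beyond the stand.
- bottle: Bystander, to be left alone: white bottle, 60 mm across, 100 mm tall, beyond the stand.
- scrub_brush: Bystander, to be left alone: lilac scrubbing brush with a loop handle, 120 x 50 x 67 mm, to the right of the stand.
- scraper: Bystander, to be left alone: scraper with a yellow handle lying flat between robot and stand.
- paintbrush: Bystander, to be left alone: brush with a blue handle lying flat between robot and stand.
- bowl: Bystander, to be left alone: terracotta bowl, 140 mm across, 60 mm tall, to the left of the stand.
Mind the look-alikes: they are no part of the job. There is more than one size of the bat; the job needs the largest.

How it is judged:
By the outcome, as a careful person would: the job done as asked, in the order asked, and still so for the second after the job is handed in, with the robot touching nothing.
It also fails if it takes over 64 s, if anything falls off the work surface, if the arm or the gripper's body presses on something with over 40 N, if the wrist force passes 120 N, or if a joint passes its speed limit or range.

### The arm

A 6-joint arm with a two-finger parallel gripper is mounted at the origin on the work surface. World frame = base frame: x ahead of the robot, y to its left, z up, the work surface at z = 0. Lengths are in m, angles in degrees, forces in N, time in s.
With the tool pointing down it reaches from about 0.4 to 0.825 m from the base axis. Payload 7 kg.
Tool frame: the origin (TCP) lies midway between the tips of the shut fingers; the grasp point (between the pads) lies 19 mm behind it (ctrl.hold_point_z is the distance from the TCP to the grasp point, in m); z points along the fingers, y is the line along which they close (so a half turn about z gives the same grasp; the last joint's range is limited). The gripper opens to 88 mm and grips with 3 to 60 N. Pads are 19 mm wide; open, the fingers measure 130 mm over their backs; the gripper's body (78 mm by 193 mm) begins 47 mm behind the grasp point.
Start: joints at [80.793, 20.546, 0.682, 0, -70.136, -16.507], TCP at [0.293, 0.608, 0.227] pointing down, gripper open.
Joint ranges: [-176.03, 176.03], [-82.01, 121.73], [-58.28, 71.71], [-173.87, 95.51], [-174.79, -0.11], [-173.66, 173.66]. Speed limits (degrees/s): [136.94, 136.94, 172.46, 180, 180, 180].

### API

Orientations are given as [roll, pitch, yaw] about the fixed x, y, z axes, in that order (R = Rz(yaw) Ry(pitch) Rx(roll)).
In Python, from plant import ctrl gives the robot as it stands.
- The arm moves only by the tool apply_moves, never from a script. Its argument "deltas" is a list of rows, each an object with "fingers": the finger opening in mm, from 0 to 87.6; "delta_pos": the shift along the tool's x, y, z in mm, a list of three; "angular": the turn, a rotation vector about the tool's x, y, z in degrees, a list of three. A call has 1 to 10 rows; each row is the pose to reach, as a shift and turn from the pose commanded when the call began, along the tool's axes at that moment; what a row does not reach only later rows make up. A row lasts 1/10 s, in which the tool goes at most 50 mm and 8.59 degrees, less where a joint would pass 70% of its speed; a pose out of reach is approached as far as the arm can. A call with a gripper value outside its range is refused whole. The fingers move at their own pace and stop on an object; the grip force is fixed at half the most. Time passes only in rows, so rows that repeat a pose let the fingers close. It gives the time, the measured TCP pose, the force, the opening and the grip force at its end, in the units of the state.
- ctrl.get_obs(): the state, without advancing time (a new reading comes with each control period).
- ctrl.snapshot(name): name is "scene" or "top" or "wrist"; returns the picture (400x640x3 uint8, red, green, blue); there is no depth.
- ctrl.camera_params(name): a dict with "fx", "fy", "cx", "cy" (pixels), "cam_to_world" (4x4, takes a point from camera to world coordinates); the wrist camera has in their place "mount" (4x4, takes a point from camera to tool coordinates, whose origin is the TCP and whose axes are the flange's). Camera axes: x right, y up, looking along -z (the intrinsics and any distortion apply to the point x, -y, -z); pixel columns grow to the right and rows downward; lengths in m; the calibration is good to about 2 mm. A picture is of the moment at which its call begins: read the wrist's pose just before it. camera_params takes no time and is no camera call.
- ctrl.close_job(): hands the job in; it is judged then, once.
The state is a dict: "clock": time; "joint_pos": joint angles; "qvel": joint speeds; "tau": joint torques, N m; "tool_pos": TCP position; "orientation": TCP orientation; "force": force on the tool from outside, world axes, zero at the start; "moment": the same for the moment, N m; "opening": finger opening in m; "gripper_force": force on a finger pad.
Only numpy, scipy, OpenCV 4.12 (cv2) and the standard library are available. Lean on these libraries where they do the work, as an engineer would, in place of code of your own. Each camera call takes 0.05 s, during which the arm holds its last target. There are 200 camera calls.

## Working session

There is one attempt and no reset: what is moved stays moved. The work goes in short steps, Python scripts to look and compute and a tool call to move; the robot and the scene stay as the last step left them, time stands still between calls to the robot, and variables do not carry over. Pictures are saved under pics/ and viewed, at most 12 in all, crops included, and the job is handed in when it is done.

Besides the shell and the picture viewer there is one more tool, called after "Call:" as name([rows], argument=value, ...), one row to a line, values as JSON. apply_moves: Moves the arm, as the interface text tells. Its arguments: {"type":"object","properties":{"deltas":{"type":"array"}},"required":["deltas"]}

```bash
mkdir -p pics; ls
python3 - <<'E'
from plant import ctrl
import cv2,numpy as np
for n in("scene","top"):
    cv2.imwrite(f"pics/{n}0.png",ctrl.snapshot(n)[:,:,::-1]); p=ctrl.camera_params(n); print(n,{k:np.round(v,4).tolist() if not isinstance(v,str) else v for k,v in p.items()})
o=ctrl.get_obs(); print(o); print(ctrl.hold_point_z)
E
```

```text
pics
scene {'fx': 411.1112, 'fy': 411.1112, 'cx': 317.5513, 'cy': 197.4681, 'cam_to_world': [[-0.693, -0.6354, 0.3405, 0.9142], [0.7208, -0.6044, 0.3393, 0.3645], [-0.0098, 0.4806, 0.8769, 1.0598], [0.0, 0.0, 0.0, 1.0]]}
top {'fx': 412.8655, 'fy': 412.8655, 'cx': 311.8544, 'cy': 196.1384, 'cam_to_world': [[-0.0249, 0.9951, -0.0962, 0.3784], [-0.9997, -0.0243, 0.0074, -0.0161], [0.005, 0.0963, 0.9953, 1.5119], [0.0, 0.0, 0.0, 1.0]]}
{'clock': 0.1, 'joint_pos': array([ 8.07927631e+01,  2.05873216e+01,  6.37963951e-01, -1.59479654e-02,
       -7.01356351e+01, -1.65080320e+01]), 'qvel': array([ 0.05170978, -0.00604174,  0.13831897,  0.04131146,  0.03703753,
        0.01809559]), 'tau': array([-1.35461280e-03, -5.84165025e+01,  2.93752956e+01,  7.01539725e+00,
        1.01999397e-02, -5.23724441e-05]), 'tool_pos': array([0.29271429, 0.60773988, 0.22571406]), 'orientation': array([ 1.79914250e+02, -9.77779568e-03, -2.57206917e+01]), 'force': array([-0.21070824,  0.01779398, -0.18443508]), 'moment': array([-0.03005416, -0.01269001, -0.024457  ]), 'gripper_force': 0.0, 'opening': 0.08774729765081365}
0.0188
```

View pics/top0.png

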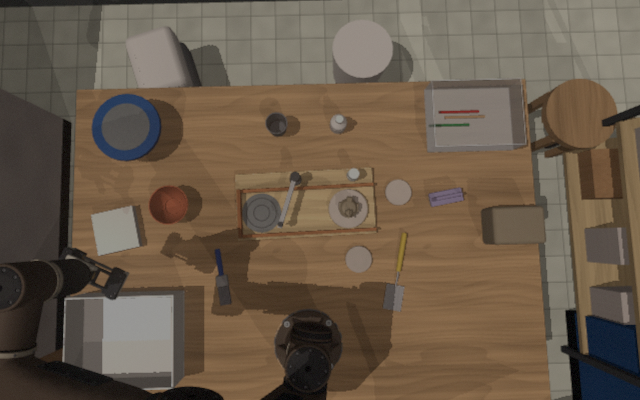

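View pics/scene0.png

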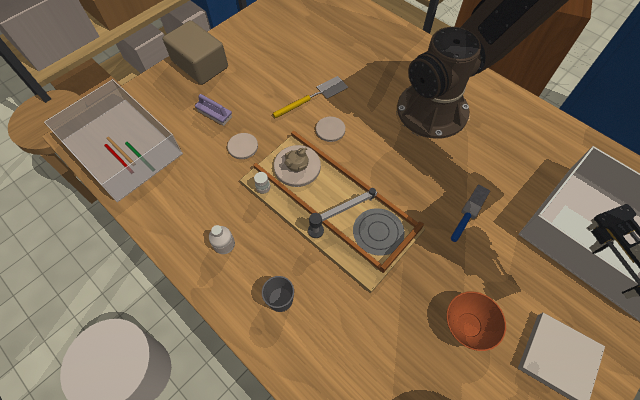

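```bash
cat > h.py <<'E'
import numpy as np
from plant import ctrl
def ray(n,uv):
    p=ctrl.camera_params(n);T=np.array(p["cam_to_world"]);d=T[:3,:3]@[(uv[0]-p["cx"])/p["fx"],-(uv[1]-p["cy"])/p["fy"],-1]
    return T[:3,3],d
def onz(n,uv,z):
    o,d=ray(n,uv);return (o+d*(z-o[2])/d[2])
def proj(n,X):
    p=ctrl.camera_params(n);T=np.linalg.inv(np.array(p["cam_to_world"]));c=T[:3,:3]@np.asarray(X)+T[:3,3]
    return p["cx"]+p["fx"]*c[0]/-c[2],p["cy"]-p["fy"]*c[1]/-c[2]
E
python3 - <<'E'
import cv2
from h import *
a=cv2.imread("pics/top0.png")[155:250,225:385];cv2.imwrite("pics/c1.png",cv2.resize(a,None,fx=5,fy=5,interpolation=cv2.INTER_CUBIC))
b=cv2.imread("pics/scene0.png")[120:300,230:430];cv2.imwrite("pics/c2.png",cv2.resize(b,None,fx=3.3,fy=3.3,interpolation=cv2.INTER_CUBIC))
print(ctrl.camera_params("wrist")["mount"])
E
```

```text
[[ 2.42211221e-04  9.66076688e-01  2.58255249e-01  7.00150694e-02]
 [ 9.99999957e-01 -2.76840297e-04  9.77240409e-05  1.04339827e-03]
 [ 1.65904377e-04  2.58255214e-01 -9.66076714e-01 -1.57362428e-01]
 [ 0.00000000e+00  0.00000000e+00  0.00000000e+00  1.00000000e+00]]
```

View pics/c1.png

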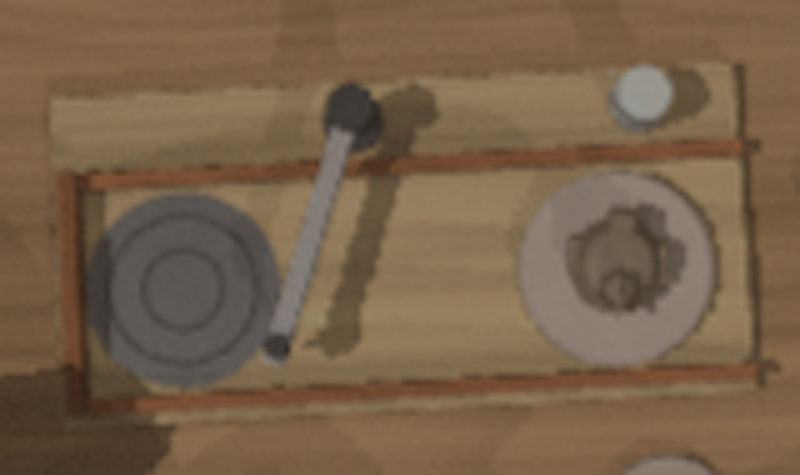

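View pics/c2.png

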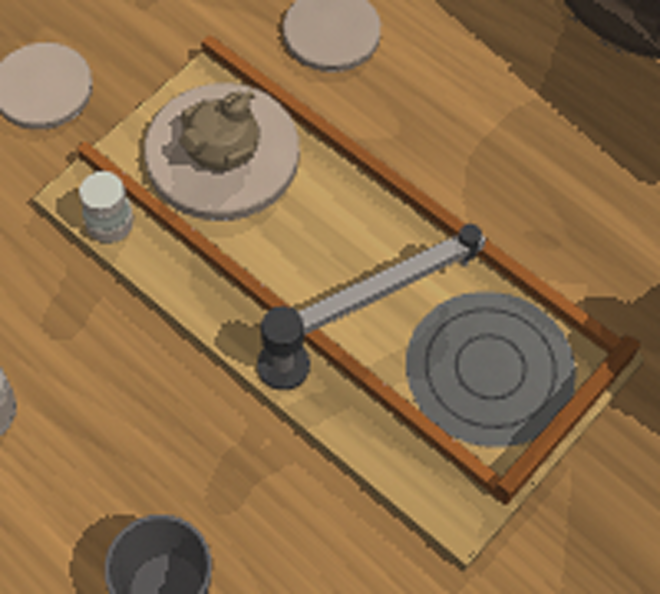

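Candidates for the bat: the discs at top (349,208), (398,192) and (358,260). Only the first is the largest, lies between the rails and carries the hen, as the enlarged crop confirms. The arm runs from the hub at (295,177) to the holder at (280,224).

```bash
cat >> h.py <<'E'
def fit():
    S=np.array([[145,250],[145,-250],[-95,-250],[-95,250],[0,159]])/1e3
    P=np.array([onz("top",u,.02)[:2] for u in[(235,174.4),(373,167.6),(377,232.4),(239,240),(261.8,213)]])
    s=S-S.mean(0);p=P-P.mean(0);a=np.arctan2((s[:,0]*p[:,1]-s[:,1]*p[:,0]).sum(),(s*p).sum())
    R=np.array([[np.cos(a),-np.sin(a)],[np.sin(a),np.cos(a)]]);t=P.mean(0)-R@S.mean(0)
    return R,t,a,(P-(S@R.T+t))
E
python3 - <<'E'
from h import *
np.set_printoptions(precision=4,suppress=True)
R,t,a,e=fit();print("yaw",np.degrees(a),t,"\n",e*1e3)
st=lambda P:(R.T@(P[:2]-t))*1e3
for k,u,z in[("bat",(348.6,208.6),.038),("hub",(295.4,176.6),.1),("hold",(280.4,224.2),.095),("jar",(353.6,173.7),.08),("hen",(348.4,208),.06)]:
    P=onz("top",u,z);print(k,P,st(P))
for k,u,z in[("bat sc",(230+220/3.3,120+147/3.3),.038),("hub sc",(230+283/3.3,120+328/3.3),.1),("wheel sc",(230+490/3.3,120+368/3.3),.02),("hold",(230+470/3.3,120+236/3.3),.097)]:
    P=onz("scene",u,z);print(k,P,st(P))
for x,y in[(115,30),(0,159),(0,-200),(115,200)]:print(x,y,t+R@[x/1e3,y/1e3],np.hypot(*(t+R@[x/1e3,y/1e3])))
E
```

```text
yaw 1.7153443816594243 [ 0.4716 -0.0059] 
 [[-0.0475  2.6038]
 [-2.0545 -1.9302]
 [ 1.5222  0.0787]
 [ 1.6337 -2.9012]
 [-1.0538  2.1488]]
bat [ 0.4728 -0.1574  0.038 ] [  -3.2799 -151.4377]
hub [0.5839 0.0285 0.1   ] [113.3297  31.0118]
hold [0.4214 0.0834 0.095 ] [-47.45    90.8049]
jar [ 0.5921 -0.175   0.08  ] [ 115.4803 -172.5999]
hen [ 0.4735 -0.1546  0.06  ] [  -2.473  -148.7176]
bat sc [ 0.4799 -0.153   0.038 ] [   3.9126 -147.2655]
hub sc [0.5914 0.0345 0.1   ] [120.9575  36.8477]
wheel sc [0.4719 0.1579 0.02  ] [  5.224  163.7001]
hold [0.4256 0.0862 0.097 ] [-43.2259  93.3956]
115 30 [0.5856 0.0275] 0.5862495721244911
0 159 [0.4668 0.153 ] 0.4912352991856757
0 -200 [ 0.4775 -0.2058] 0.5200037377759399
115 200 [0.5805 0.1974] 0.6131741307525385
```

Call:
apply_moves([
  {"fingers": 0,"delta_pos": [197,231,0],"angular": [0,0,31]},
  {"fingers": 0,"delta_pos": [197,231,0],"angular": [0,0,31]},
  {"fingers": 0,"delta_pos": [197,231,0],"angular": [0,0,31]},
  {"fingers": 0,"delta_pos": [394,462,0],"angular": [0,0,62.6]},
  {"fingers": 0,"delta_pos": [394,462,0],"angular": [0,0,62.6]},
  {"fingers": 0,"delta_pos": [394,462,0],"angular": [0,0,62.6]},
  {"fingers": 0,"delta_pos": [394,462,0],"angular": [0,0,62.6]},
  {"fingers": 0,"delta_pos": [394,462,0],"angular": [0,0,62.6]},
  {"fingers": 0,"delta_pos": [394,462,0],"angular": [0,0,62.6]},
  {"fingers": 0,"delta_pos": [394,462,0],"angular": [0,0,62.6]},
])

```text
clock: 1.1
tool_pos: [0.4199, 0.1226, 0.2267]
orientation: [-180.0, 0.0, -88.3]
force: [1.5, 0.9, 0.2]
opening: 0.0132
gripper_force: 0.0
```

Call:
apply_moves([
  {"fingers": 0,"delta_pos": [40,-10,0],"angular": [0,0,0]},
  {"fingers": 0,"delta_pos": [75,-18,0],"angular": [0,0,0]},
  {"fingers": 0,"delta_pos": [90,-22,0],"angular": [0,0,0]},
  {"fingers": 0,"delta_pos": [90,-22,0],"angular": [0,0,0]},
  {"fingers": 0,"delta_pos": [90,-22,0],"angular": [0,0,0]},
])

```text
clock: 1.6
tool_pos: [0.4446, 0.035, 0.2263]
orientation: [180.0, 0.0, -88.4]
force: [0.1, 0.2, -0.5]
opening: 0.0002
gripper_force: 0.0
```

Run:
```python
from h import *
import cv2
o=ctrl.get_obs();print(o["tool_pos"],o["orientation"],o["opening"],o["joint_pos"])
w=ctrl.snapshot("wrist");cv2.imwrite("pics/w1.png",w[:,:,::-1])
```

```text
[0.44456338 0.03498711 0.22633668] [ 1.79974192e+02  7.16125875e-04 -8.83966277e+01] 0.00022442430120792002 [ 2.99619966e+01 -1.66366927e+00 -2.66363721e+01 -1.42154619e-02
 -6.50496687e+01 -2.83526251e+01]
```

View pics/w1.png

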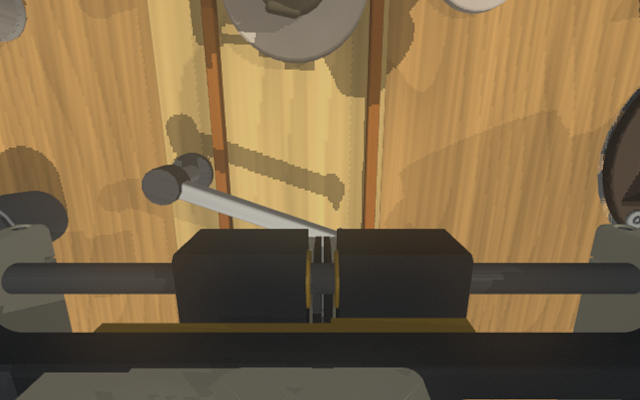

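Call:
apply_moves([
  {"fingers": 0,"delta_pos": [10,0,40],"angular": [0,0,0]},
  {"fingers": 0,"delta_pos": [10,0,80],"angular": [0,0,0]},
  {"fingers": 0,"delta_pos": [10,0,120],"angular": [0,0,0]},
  {"fingers": 0,"delta_pos": [10,0,145],"angular": [0,0,0]},
  {"fingers": 0,"delta_pos": [10,0,156],"angular": [0,0,0]},
  {"fingers": 0,"delta_pos": [10,0,156],"angular": [0,0,0]},
  {"fingers": 0,"delta_pos": [10,0,156],"angular": [0,0,0]},
])

```text
clock: 2.35
tool_pos: [0.4453, 0.026, 0.0709]
orientation: [180.0, -0.0, -88.2]
force: [0.3, -1.2, 0.9]
opening: 0.0003
gripper_force: 0.0
```

Call:
apply_moves([
  {"fingers": 0,"delta_pos": [-12,-1,0],"angular": [0,0,0]},
  {"fingers": 0,"delta_pos": [-23,-2,0],"angular": [0,0,0]},
  {"fingers": 0,"delta_pos": [-33,-4,0],"angular": [0,0,0]},
  {"fingers": 0,"delta_pos": [-42,-7,0],"angular": [0,0,0]},
  {"fingers": 0,"delta_pos": [-51,-11,0],"angular": [0,0,0]},
  {"fingers": 0,"delta_pos": [-60,-15,0],"angular": [0,0,0]},
  {"fingers": 0,"delta_pos": [-68,-20,0],"angular": [0,0,0]},
  {"fingers": 0,"delta_pos": [-76,-25,0],"angular": [0,0,0]},
  {"fingers": 0,"delta_pos": [-83,-31,0],"angular": [0,0,0]},
  {"fingers": 0,"delta_pos": [-90,-38,0],"angular": [0,0,0]},
])

```text
clock: 3.35
tool_pos: [0.4808, 0.1169, 0.0704]
orientation: [180.0, -0.0, -88.3]
force: [0.1, -1.3, -0.1]
opening: 0.001
gripper_force: 0.6
```

Call:
apply_moves([
  {"fingers": 0,"delta_pos": [-7,-7,0],"angular": [0,0,0]},
  {"fingers": 0,"delta_pos": [-13,-14,0],"angular": [0,0,0]},
  {"fingers": 0,"delta_pos": [-18,-20,0],"angular": [0,0,0]},
  {"fingers": 0,"delta_pos": [-23,-27,0],"angular": [0,0,0]},
  {"fingers": 0,"delta_pos": [-27,-34,0],"angular": [0,0,0]},
  {"fingers": 0,"delta_pos": [-30,-42,0],"angular": [0,0,0]},
  {"fingers": 0,"delta_pos": [-36,-57,0],"angular": [0,0,0]},
  {"fingers": 0,"delta_pos": [-40,-70,0],"angular": [0,0,0]},
  {"fingers": 0,"delta_pos": [-41,-82,0],"angular": [0,0,0]},
  {"fingers": 0,"delta_pos": [-41,-82,0],"angular": [0,0,0]},
])

```text
clock: 4.35
tool_pos: [0.5629, 0.1602, 0.0704]
orientation: [-179.9, 0.0, -88.3]
force: [-0.2, -0.6, 0.3]
opening: 0.0002
gripper_force: 0.0
```

Run:
```python
from h import *
import cv2
o=ctrl.get_obs();print(o["tool_pos"],o["force"])
w=ctrl.snapshot("scene");cv2.imwrite("pics/s2.png",cv2.resize(w[100:320,210:450,::-1],None,fx=2.6,fy=2.6))
```

```text
[0.56285604 0.16018289 0.07042272] [-0.22133845 -0.56352138  0.3002567 ]
```

View pics/s2.png

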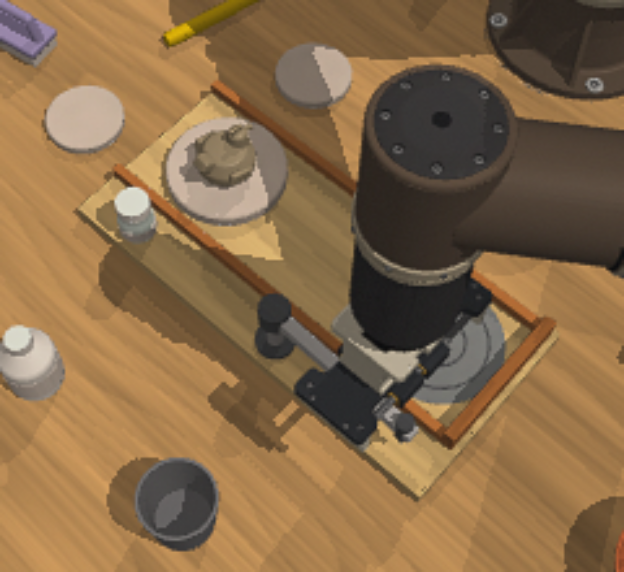

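Run:
```python
from h import *
R,t,a,e=fit();st=lambda P:(R.T@(P[:2]-t))*1e3
h=st(onz("scene",(210+273/2.6,100+307/2.6),.1));q=st(onz("scene",(210+404/2.6,100+424/2.6),.097));print(h,q,np.arctan2(q[1]-h[1],h[0]-q[0]))
print(st(ctrl.get_obs()["tool_pos"]))
```

```text
[119.4705934   32.84219804] [126.47164619 206.34892695] 1.6111247737701635
[ 95.22124435 162.95303123]
```

Call:
apply_moves([
  {"fingers": 0,"delta_pos": [0,-6,0],"angular": [0,0,0]},
  {"fingers": 0,"delta_pos": [0,-10,0],"angular": [0,0,0]},
  {"fingers": 0,"delta_pos": [0,-10,0],"angular": [0,0,0]},
  {"fingers": 0,"delta_pos": [0,10,0],"angular": [0,0,0]},
  {"fingers": 0,"delta_pos": [0,30,-10],"angular": [0,0,0]},
  {"fingers": 0,"delta_pos": [0,35,-50],"angular": [0,0,0]},
  {"fingers": 0,"delta_pos": [0,40,-95],"angular": [0,0,0]},
  {"fingers": 0,"delta_pos": [0,40,-130],"angular": [0,0,0]},
  {"fingers": 0,"delta_pos": [30,50,-140],"angular": [0,0,0]},
  {"fingers": 0,"delta_pos": [70,60,-140],"angular": [0,0,0]},
])

```text
clock: 5.4
tool_pos: [0.5043, 0.0889, 0.2132]
orientation: [-179.7, 0.1, -88.2]
force: [1.0, -0.6, -0.2]
opening: 0.0006
gripper_force: 0.0
```

Call:
apply_moves([
  {"fingers": 0,"delta_pos": [45,6,0],"angular": [0,0,0]},
  {"fingers": 0,"delta_pos": [90,12,0],"angular": [0,0,0]},
  {"fingers": 0,"delta_pos": [135,18,0],"angular": [0,0,0]},
  {"fingers": 0,"delta_pos": [180,24,0],"angular": [0,0,0]},
  {"fingers": 0,"delta_pos": [225,29,0],"angular": [0,0,0]},
  {"fingers": 0,"delta_pos": [270,34,0],"angular": [0,0,0]},
  {"fingers": 0,"delta_pos": [315,39,0],"angular": [0,-5,0]},
  {"fingers": 0,"delta_pos": [345,44,20],"angular": [0,-10,0]},
  {"fingers": 0,"delta_pos": [370,44,50],"angular": [0,-18,0]},
  {"fingers": 0,"delta_pos": [370,44,50],"angular": [0,-18,0]},
])

```text
clock: 6.4
tool_pos: [0.4659, -0.2885, 0.1497]
orientation: [179.1, 18.7, -89.3]
force: [-0.3, 1.5, -1.9]
opening: 0.0004
gripper_force: 0.0
```

Run:
```python
from h import *
import cv2
R,t,a,e=fit();o=ctrl.get_obs();print(o["tool_pos"],o["orientation"],R.T@(o["tool_pos"][:2]-t)*1e3)
w=ctrl.snapshot("wrist");s=ctrl.snapshot("scene");w2=ctrl.snapshot("top")
cv2.imwrite("pics/p3.png",np.vstack([w[:,:,::-1][:300], np.hstack([cv2.resize(s[110:310,220:420,::-1],(320,300)),cv2.resize(w2[150:250,225:425,::-1],(320,300))])]))
```

```text
[ 0.46592715 -0.28847544  0.14965587] [179.0914154   18.70720778 -89.25793569] [ -14.08143154 -282.27541569]
```

View pics/p3.png

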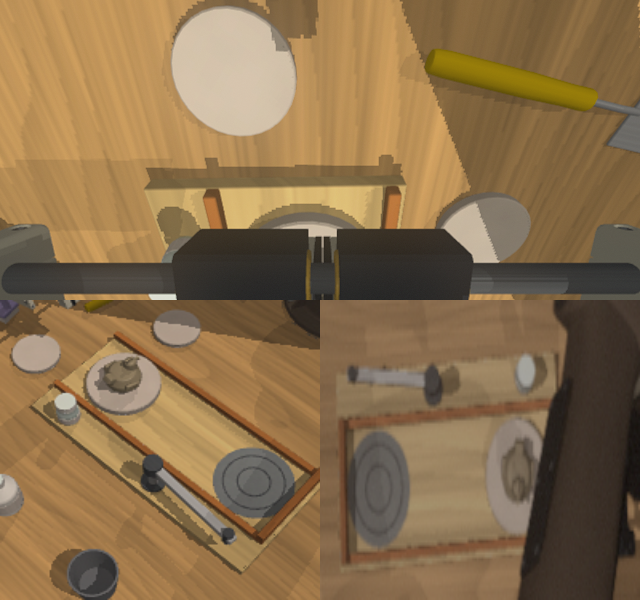

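Call:
apply_moves([
  {"fingers": 0,"delta_pos": [13,-1,39],"angular": [0,0,0]},
  {"fingers": 0,"delta_pos": [25,-3,74],"angular": [0,0,0]},
  {"fingers": 0,"delta_pos": [33,-4,100],"angular": [0,0,0]},
  {"fingers": 0,"delta_pos": [39,-4,116],"angular": [0,0,0]},
  {"fingers": 0,"delta_pos": [39,-4,116],"angular": [0,0,0]},
  {"fingers": 0,"delta_pos": [39,-4,116],"angular": [0,0,0]},
])

```text
clock: 7.15
tool_pos: [0.4754, -0.2839, 0.0403]
orientation: [-179.8, 17.9, -88.1]
force: [0.7, -0.7, 0.4]
opening: 0.0003
gripper_force: 0.0
```

Call:
apply_moves([
  {"fingers": 0,"delta_pos": [2,3,7],"angular": [0,0,0]},
  {"fingers": 0,"delta_pos": [4,5,12.4],"angular": [0,0,0]},
  {"fingers": 0,"delta_pos": [4,5,12.4],"angular": [0,0,0]},
  {"fingers": 0,"delta_pos": [-10,5,16.9],"angular": [0,0,0]},
  {"fingers": 0,"delta_pos": [-24,5,21.4],"angular": [0,0,0]},
  {"fingers": 0,"delta_pos": [-34,5,24.6],"angular": [0,0,0]},
  {"fingers": 0,"delta_pos": [-39,5,26.2],"angular": [0,0,0]},
  {"fingers": 0,"delta_pos": [-39,5,26.2],"angular": [0,0,0]},
])

```text
clock: 7.95
tool_pos: [0.468, -0.2383, 0.0257]
orientation: [-180.0, 18.0, -88.2]
force: [0.6, -0.5, 0.7]
opening: 0.0007
gripper_force: 0.0
```

Call:
apply_moves([
  {"fingers": 0,"delta_pos": [-2.2,0,-0.3],"angular": [0,0,0]},
  {"fingers": 0,"delta_pos": [-4.1,0,0.3],"angular": [0,0,0]},
  {"fingers": 0,"delta_pos": [-6.9,0,1.2],"angular": [0,0,0]},
  {"fingers": 0,"delta_pos": [-9.8,0,2.1],"angular": [0,0,0]},
  {"fingers": 0,"delta_pos": [-12.6,0,3.1],"angular": [0,0,0]},
  {"fingers": 0,"delta_pos": [-16.4,0,4.3],"angular": [0,0,0]},
  {"fingers": 0,"delta_pos": [-20.2,0,5.5],"angular": [0,0,0]},
  {"fingers": 0,"delta_pos": [-25,0,7.1],"angular": [0,0,0]},
  {"fingers": 0,"delta_pos": [-29.7,0,8.6],"angular": [0,0,0]},
  {"fingers": 0,"delta_pos": [-34.5,0,10.2],"angular": [0,0,0]},
])

```text
clock: 8.95
tool_pos: [0.4668, -0.2028, 0.0263]
orientation: [-180.0, 18.0, -88.3]
force: [0.8, -2.6, 0.5]
opening: 0.0002
gripper_force: 1.4
```

Run:
```python
from h import *
import cv2
o=ctrl.get_obs();print(o["tool_pos"],o["orientation"],o["force"])
s=ctrl.snapshot("scene");cv2.imwrite("pics/s4.png",cv2.resize(s[100:300,220:440,::-1],None,fx=3,fy=3))
```

```text
[ 0.46677891 -0.2028156   0.02631675] [-179.99827873   17.99917965  -88.31087137] [ 0.76168836 -2.57028018  0.48352959]
```

View pics/s4.png

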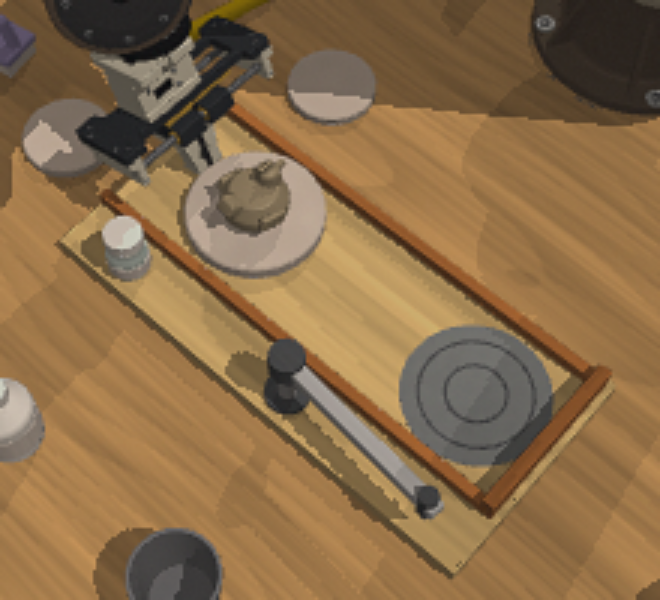

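Call:
apply_moves([
  {"fingers": 0,"delta_pos": [-4,0,1.3],"angular": [0,0,0]},
  {"fingers": 0,"delta_pos": [-9,0,2.9],"angular": [0,0,0]},
  {"fingers": 0,"delta_pos": [-15,0,4.9],"angular": [0,0,0]},
  {"fingers": 0,"delta_pos": [-21,0,6.8],"angular": [0,0,0]},
  {"fingers": 0,"delta_pos": [-27,0,8.8],"angular": [0,0,0]},
  {"fingers": 0,"delta_pos": [-33,0,10.7],"angular": [0,0,0]},
  {"fingers": 0,"delta_pos": [-39,0,12.7],"angular": [0,0,0]},
  {"fingers": 0,"delta_pos": [-45,0,14.6],"angular": [0,0,0]},
  {"fingers": 0,"delta_pos": [-51,0,16.6],"angular": [0,0,0]},
  {"fingers": 0,"delta_pos": [-57,0,18.5],"angular": [0,0,0]},
])

```text
clock: 10.0
tool_pos: [0.4651, -0.1429, 0.0263]
orientation: [-180.0, 18.0, -88.3]
force: [1.2, -2.3, 0.9]
opening: 0.0003
gripper_force: 1.5
```

Call:
apply_moves([
  {"fingers": 0,"delta_pos": [-6,0,1.9],"angular": [0,0,0]},
  {"fingers": 0,"delta_pos": [-12,0,3.9],"angular": [0,0,0]},
  {"fingers": 0,"delta_pos": [-18,0,5.8],"angular": [0,0,0]},
  {"fingers": 0,"delta_pos": [-24,0,7.8],"angular": [0,0,0]},
  {"fingers": 0,"delta_pos": [-30,0,9.7],"angular": [0,0,0]},
  {"fingers": 0,"delta_pos": [-36,0,11.7],"angular": [0,0,0]},
  {"fingers": 0,"delta_pos": [-42,0,13.6],"angular": [0,0,0]},
  {"fingers": 0,"delta_pos": [-48,0,15.6],"angular": [0,0,0]},
  {"fingers": 0,"delta_pos": [-54,0,17.5],"angular": [0,0,0]},
  {"fingers": 0,"delta_pos": [-60,0,19.5],"angular": [0,0,0]},
])

```text
clock: 11.0
tool_pos: [0.4631, -0.0798, 0.0263]
orientation: [180.0, 18.0, -88.3]
force: [1.0, -3.6, 0.1]
opening: 0.0002
gripper_force: 1.6
```

Run:
```python
from h import *
import cv2
R,t,a,e=fit();o=ctrl.get_obs();print(o["tool_pos"],o["orientation"],o["force"],R.T@(o["tool_pos"][:2]-t)*1e3)
s=ctrl.snapshot("scene");cv2.imwrite("pics/s5.png",cv2.resize(s[100:300,220:440,::-1],None,fx=3,fy=3))
```

```text
[ 0.46312547 -0.07979485  0.02631851] [179.99944338  18.00183781 -88.31670999] [ 1.03581739 -3.55449972  0.13901909] [-10.63522186 -73.60447263]
```

View pics/s5.png

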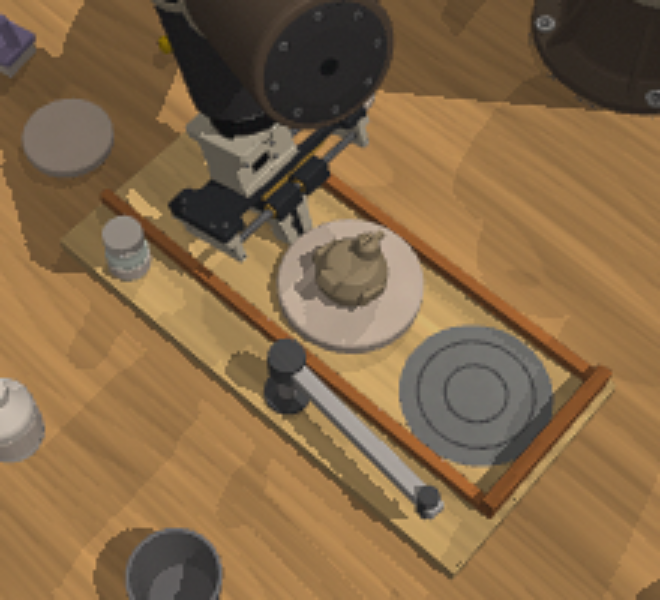

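Call:
apply_moves([
  {"fingers": 0,"delta_pos": [-4,0,1.3],"angular": [0,0,0]},
  {"fingers": 0,"delta_pos": [-9,0.5,2.9],"angular": [0,0,0]},
  {"fingers": 0,"delta_pos": [-15,1,4.9],"angular": [0,0,0]},
  {"fingers": 0,"delta_pos": [-21,1.5,6.8],"angular": [0,0,0]},
  {"fingers": 0,"delta_pos": [-27,2,8.8],"angular": [0,0,0]},
  {"fingers": 0,"delta_pos": [-33,2.5,10.7],"angular": [0,0,0]},
  {"fingers": 0,"delta_pos": [-39,3,12.7],"angular": [0,0,0]},
  {"fingers": 0,"delta_pos": [-45,3,14.6],"angular": [0,0,0]},
  {"fingers": 0,"delta_pos": [-51,3,16.6],"angular": [0,0,0]},
  {"fingers": 0,"delta_pos": [-57,3,18.5],"angular": [0,0,0]},
])

```text
clock: 12.05
tool_pos: [0.4582, -0.02, 0.0263]
orientation: [180.0, 18.0, -88.3]
force: [0.6, -2.1, 0.0]
opening: 0.0004
gripper_force: 1.4
```

Call:
apply_moves([
  {"fingers": 0,"delta_pos": [-6,0,1.9],"angular": [0,0,0]},
  {"fingers": 0,"delta_pos": [-12,0,3.9],"angular": [0,0,0]},
  {"fingers": 0,"delta_pos": [-18,0,5.8],"angular": [0,0,0]},
  {"fingers": 0,"delta_pos": [-24,0,7.8],"angular": [0,0,0]},
  {"fingers": 0,"delta_pos": [-30,0,9.7],"angular": [0,0,0]},
  {"fingers": 0,"delta_pos": [-36,0,11.7],"angular": [0,0,0]},
  {"fingers": 0,"delta_pos": [-42,0,13.6],"angular": [0,0,0]},
  {"fingers": 0,"delta_pos": [-48,0,15.6],"angular": [0,0,0]},
  {"fingers": 0,"delta_pos": [-54,0,17.5],"angular": [0,0,0]},
  {"fingers": 0,"delta_pos": [-60,0,19.5],"angular": [0,0,0]},
])

```text
clock: 13.05
tool_pos: [0.4565, 0.0431, 0.0263]
orientation: [180.0, 18.0, -88.3]
force: [1.4, -2.8, 0.5]
opening: 0.0004
gripper_force: 1.3
```

Call:
apply_moves([
  {"fingers": 0,"delta_pos": [-4,0,1.3],"angular": [0,0,0]},
  {"fingers": 0,"delta_pos": [-7,0,2.3],"angular": [0,0,0]},
  {"fingers": 0,"delta_pos": [-10,0,3.2],"angular": [0,0,0]},
  {"fingers": 0,"delta_pos": [-12,0,3.9],"angular": [0,0,0]},
  {"fingers": 0,"delta_pos": [-14,0,4.5],"angular": [0,0,0]},
  {"fingers": 0,"delta_pos": [-16,0,5.2],"angular": [0,0,0]},
  {"fingers": 0,"delta_pos": [-18,0,5.8],"angular": [0,0,0]},
  {"fingers": 0,"delta_pos": [-20,0,6.5],"angular": [0,0,0]},
  {"fingers": 0,"delta_pos": [-22,0,7.1],"angular": [0,0,0]},
  {"fingers": 0,"delta_pos": [-23.5,0,7.6],"angular": [0,0,0]},
])

```text
clock: 14.05
tool_pos: [0.4558, 0.0674, 0.0263]
orientation: [180.0, 18.0, -88.3]
force: [0.8, -3.0, -0.6]
opening: 0.0001
gripper_force: 1.2
```

Call:
apply_moves([
  {"fingers": 0,"delta_pos": [-1,0,0.3],"angular": [0,0,0]},
  {"fingers": 0,"delta_pos": [-2,0,0.6],"angular": [0,0,0]},
  {"fingers": 0,"delta_pos": [-3,0,1],"angular": [0,0,0]},
])

```text
clock: 14.35
tool_pos: [0.4557, 0.0705, 0.0263]
orientation: [180.0, 18.0, -88.3]
force: [0.5, -2.3, -0.8]
opening: 0.0008
gripper_force: 1.3
```

Call:
apply_moves([
  {"fingers": 0,"delta_pos": [-1,0,0.3],"angular": [0,0,0]},
  {"fingers": 0,"delta_pos": [-2,0,0.6],"angular": [0,0,0]},
  {"fingers": 0,"delta_pos": [-3,0,1],"angular": [0,0,0]},
  {"fingers": 0,"delta_pos": [-4,0,1.3],"angular": [0,0,0]},
])

```text
clock: 14.75
tool_pos: [0.4556, 0.0747, 0.0263]
orientation: [-180.0, 18.0, -88.3]
force: [0.5, -3.0, -0.5]
opening: 0.0007
gripper_force: 1.2
```

Call:
apply_moves([
  {"fingers": 0,"delta_pos": [-1,0,0.3],"angular": [0,0,0]},
  {"fingers": 0,"delta_pos": [-2,0,0.6],"angular": [0,0,0]},
  {"fingers": 0,"delta_pos": [-2.5,0,0.8],"angular": [0,0,0]},
])

```text
clock: 15.05
tool_pos: [0.4555, 0.0773, 0.0263]
orientation: [180.0, 18.0, -88.3]
force: [-0.5, -2.4, -0.4]
opening: 0.0
gripper_force: 1.2
```

Run:
```python
from h import *
import cv2
R,t,a,e=fit();o=ctrl.get_obs();print(o["tool_pos"],o["force"],R.T@(o["tool_pos"][:2]-t)*1e3)
s=ctrl.snapshot("scene");cv2.imwrite("pics/s6.png",cv2.resize(s[150:300,280:440,::-1],None,fx=3.9,fy=3.9))
```

```text
[0.45551784 0.07734143 0.02633499] [-0.45998099 -2.39657382 -0.43842571] [-13.53573114  83.6891165 ]
```

View pics/s6.png

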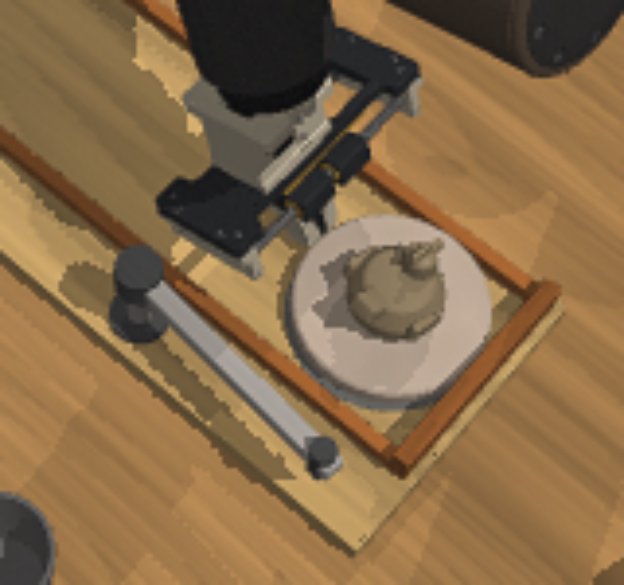

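Call:
apply_moves([
  {"fingers": 0,"delta_pos": [-1,0,0.3],"angular": [0,0,0]},
  {"fingers": 0,"delta_pos": [-2,0,0.6],"angular": [0,0,0]},
])

```text
clock: 15.3
tool_pos: [0.4556, 0.0783, 0.0263]
orientation: [-180.0, 17.9, -88.3]
force: [0.6, -12.8, 0.8]
opening: 0.0008
gripper_force: 6.2
```

Call:
apply_moves([
  {"fingers": 0,"delta_pos": [-1,0,0.3],"angular": [0,0,0]},
  {"fingers": 0,"delta_pos": [-2,0,0.6],"angular": [0,0,0]},
])

```text
clock: 15.5
tool_pos: [0.4555, 0.0787, 0.0263]
orientation: [-180.0, 17.8, -88.3]
force: [1.4, -22.6, 3.7]
opening: 0.0004
gripper_force: 11.2
```

Call:
apply_moves([
  {"fingers": 0,"delta_pos": [6,0,-2],"angular": [0,0,0]},
  {"fingers": 0,"delta_pos": [18,0,-6],"angular": [0,0,0]},
  {"fingers": 0,"delta_pos": [38,0,-12.4],"angular": [0,0,0]},
  {"fingers": 0,"delta_pos": [57,0,-18.5],"angular": [0,0,0]},
  {"fingers": 0,"delta_pos": [48,0,-47],"angular": [0,0,0]},
  {"fingers": 0,"delta_pos": [35,0,-87],"angular": [0,0,0]},
  {"fingers": 0,"delta_pos": [22,0,-127],"angular": [0,0,0]},
  {"fingers": 0,"delta_pos": [50,0,-150],"angular": [0,0,0]},
  {"fingers": 0,"delta_pos": [95,0,-165],"angular": [0,0,0]},
  {"fingers": 0,"delta_pos": [95,0,-165],"angular": [0,0,0]},
])

```text
clock: 16.5
tool_pos: [0.4601, -0.0639, 0.1548]
orientation: [-179.9, 18.0, -88.5]
force: [-0.4, 0.9, -1.7]
opening: 0.0008
gripper_force: 0.0
```

Run:
```python
from h import *
import cv2
R,t,a,e=fit();o=ctrl.get_obs();print(o["tool_pos"],o["force"])
s=ctrl.snapshot("scene");w=ctrl.snapshot("top")
cv2.imwrite("pics/s7.png",np.hstack([cv2.resize(s[150:300,280:430,::-1],(400,400)),cv2.resize(w[160:250,220:310,::-1],(400,400))]))
```

```text
[ 0.46007473 -0.06392164  0.15479419] [-0.42191474  0.85737844 -1.72831577]
```

View pics/s7.png

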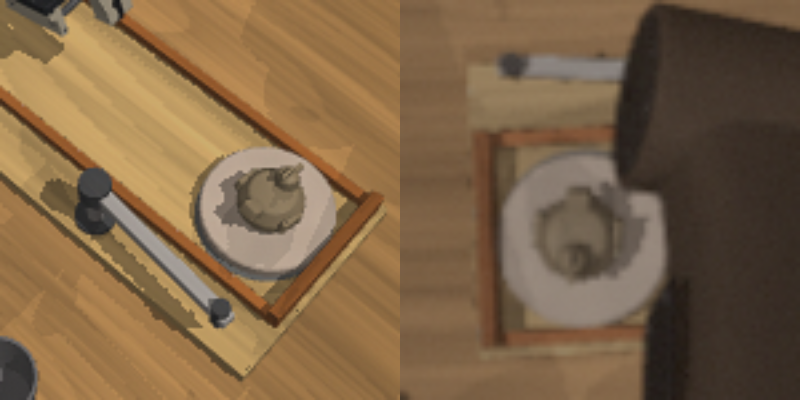

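The bat rests against the end stop with the hen in the middle of it, and the needle arm lies outside the far rail. I'm handing the job in.

```bash
python3 -c "
from plant import ctrl
print(ctrl.close_job())"
```

```text
the job is handed in; nothing more can be done
None
```

The job is handed in at about 16.6 s of the 64 s allowed: the needle arm is swung back clear outside the far rail, and the bat rests against the end stop (push force rose to about 23 N there) with the hen standing in its middle; no verdict came back.

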